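# Slide the cover plate off the organizer tier and cover the beaker

### The arm

A 6-joint arm with a two-finger parallel gripper is mounted at the origin on the work surface. World frame = base frame: x ahead of the robot, y to its left, z up, the work surface at z = 0. Lengths are in m, angles in rad, forces in N, time in s.
With the tool pointing down it reaches from about 0.375 to 0.9 m from the base axis. Payload 3.1 kg.
Tool frame: the origin (TCP) lies at the very end of the fingers, on their centre line; the grasp point (between the pads) lies 19 mm behind it (robot.grip_depth is the distance from the TCP to the grasp point, in m); z points along the fingers, y is the line along which they close (so a half turn about z gives the same grasp; the last joint's range is limited). The gripper opens to 87 mm and grips with 3 to 60 N. Pads are 19 mm wide; open, the fingers measure 117 mm over their backs; the gripper's body (75 mm by 190 mm) begins 51 mm behind the grasp point.
Start: joints at [-1.438, 0.527, 1.433, -0, 1.181, -0.178], TCP at [0.191, -0.595, 0.185] pointing down, gripper open.
Joint ranges: [-3.08, 3.08], [-0.75, 2.2], [0.22, 2.44], [-1.43, 4.57], [0, 2.65], [-2.85, 2.85]. Speed limits (rad/s): [2.79, 2.79, 3.14, 3.14, 3.14, 3.14].

### API

Orientations are given as a unit quaternion [w, x, y, z].
In Python, from workcell import robot gives the robot as it stands.
- The arm moves only by the tool carry_out, never from a script. Its argument "rows" is a list of rows, each an object of numbers: "dx", "dy", "dz": the shift along the world's x, y, z in units of 80 mm (1.0 is 80 mm); "wx", "wy", "wz": the turn, a rotation vector about the world's x, y, z in units of pi rad (1.0 is pi rad); "grip": the closure in counts, from 0 (fully open) to 255 (shut). In form: [{"dx": .., "dy": .., "dz": .., "wx": .., "wy": .., "wz": .., "grip": ..}, ...]. A call has 1 to 8 rows; each row is the pose to reach, as a shift and turn from the pose commanded when the call began, turning the shorter way round; what a row does not reach only later rows make up. A row lasts 1/8 s, in which the tool goes at most 62.5 mm and 10.7 degrees, less where a joint would pass 70% of its speed; a pose out of reach is approached as far as the arm can. A call with a number of a shift or a turn outside -1 to 1 is refused whole. A call with a gripper value outside its range is refused whole. The fingers move at their own pace and stop on an object; "squeeze" is the grip in N (left out, the last holds). Time passes only in rows, so rows that repeat a pose let the fingers close. It gives the time, the measured TCP pose, the force, the opening and the grip force at its end, in the units of the state.
- robot.sense(): the state, without advancing time (a new reading comes with each control period).
- robot.capture(name): name is "scene" or "top"; returns a dict with "pixels" (400x640x3 uint8, red, green, blue), "K" (3x3 intrinsics, pixels), "rvec" (rotation vector, rad) and "tvec" (3), from world to camera coordinates, as OpenCV has them. Camera axes: x right, y down, z forward; pixel columns grow to the right and rows downward; lengths in m; the calibration is good to about 2 mm. A picture is of the moment at which its call begins. There is no depth.
- robot.hand_in(): hands the job in; it is judged then, once.
The state is a dict: "time": time; "qpos": joint angles; "qvel": joint speeds; "tau": joint torques, N m; "tcp_pos": TCP position; "orientation": TCP orientation; "wrist_force": force on the tool from outside, world axes, zero at the start; "wrist_torque": the same for the moment, N m; "finger_gap": finger opening in m; "finger_force": force on a finger pad.
Only numpy, scipy, OpenCV 4.12 (cv2) and the standard library are available. Lean on these libraries where they do the work, as an engineer would, in place of code of your own. Each camera call takes 0.05 s, during which the arm holds its last target. There are 200 camera calls.

### The job

Cover the beaker against dust with the thin metal plate that lies between the ribs of the black organizer's front tier: it is too thin to pick up there, so, pressing gently, slide it out over the tier's front edge until it overhangs by a good three to five centimetres but still lies flat on the tier, then take the overhanging part by its two sides and lift it off. Lower it gently until it rests flat across the beaker's rim, let go only then, and leave the whole mouth covered and the beaker upright where it stands. Do not drop the plate, tip the beaker or disturb the other things.

Things in the scene. Friction and masses are not known exactly. Their poses are not given: they have to be found in the camera images.
- organizer: Fixed black plastic organizer of stepped tiers on a short post. Origin on the bench, straight below the middle of the front tier's front edge; x runs back from that edge (away from the robot), y left, z up. Front tier: flat shelf, x = 0 to 172 mm, 200 mm wide, 12 mm thick, top at z = 90 mm, front edge open. Below its front edge is free air: the cheeks under it start 30 mm back.
- tier_edge (a point): Middle of the front tier's front edge, on its top surface. Behind it two guide ribs run along x from 6 to 166 mm, 72 mm apart inside (y = +-36), 6 mm wide, 8 mm tall; a cross rib closes the rear at x = 164 mm.
- rear_tier (a point): Middle of the rear tier's top (120 mm above the bench; x = 170 to 250 mm). Front lip to z = 128 mm, cheeks to 140, back panel to 190 at x = 250, post behind it to 240.
- plate: Thin flat aluminium plate, loose, 130 mm long (x), 62 wide (y), 3 thick, about 65 g (varies). Origin: centre of its underside. Starts flat on the front tier between the ribs, its length along the organizer's x (within 0.04 rad). Friction varies; shut fingertips pressing on it with about 10 N drag it along. It tips off at 65 mm of overhang and dents if pressed on the tier with over 60 N.
- plate_front (a point): Middle of the plate's near short end (65 mm from its centre, along its -x), the end to be slid out; at the start 5 to 24 mm behind the front edge.
- beaker: Loose clear acrylic beaker, upright straight cylinder, 54 mm outside diameter, 48 mm inside, 85 mm tall, about 120 g, some white tablets on its floor. Origin at the centre of its underside, z up. Stands on the bench left or right of the organizer.
- beaker_rim (a point): Centre of the beaker's mouth, level with the rim (85 mm above its foot).
- pill_box: Bystander: closed round blue pill box, 62 mm diameter, 34 mm high, on the bench on the other side of the organizer from the beaker. Origin at the centre of its underside.
- thermometer: Bystander: glass thermometer tube on a flat steel back, 13 x 150 x 11 mm, lying along the organizer's y on the rear tier. Origin at the centre of its underside.
- tweezers: Bystander: stainless tweezers, 12 x 120 x 8 mm, lying along the organizer's y on the rear tier. Origin at its underside, mid-length.
Not all that is in view belongs to the job. Of the things shaped like the plate, the aluminium one is meant. Of the things that look like the beaker, take the one that is farthest to the robot's left at the start.

How it is judged:
By the outcome, as a careful person would: the job done as asked, in the order asked, and still so for the second after the job is handed in, with the robot touching nothing.
It also fails if it takes over 51 s, if anything falls off the work surface, if the arm or the gripper's body presses on something with over 40 N, if the wrist force passes 120 N, or if a joint passes its speed limit or range.

## Working session

There is one attempt and no reset: what is moved stays moved. The work goes in short steps, Python scripts to look and compute and a tool call to move; the robot and the scene stay as the last step left them, time stands still between calls to the robot, and variables do not carry over. Pictures are saved under pics/ and viewed, at most 10 in all, crops included, and the job is handed in when it is done.

Besides the shell and the picture viewer there is one more tool, called after ">>>" as a command line: name --argument value ..., lists and objects as JSON in quotes. carry_out: Moves the arm, as the interface text tells. Shifts and turns lie within -1 to 1; 1 stands for 80 mm of shift or pi rad of turn. Its arguments: {"type":"object","properties":{"rows":{"type":"array"},"squeeze":{"type":"number"}},"required":["rows"]}

```bash
mkdir -p pics
cat > h.py <<'E'
import numpy as np, cv2
from workcell import robot
def cap(n):
    c=robot.capture(n); c["R"]=cv2.Rodrigues(np.array(c["rvec"],float))[0]; c["t"]=np.array(c["tvec"],float).ravel(); c["K"]=np.array(c["K"],float); return c
def save(c,f): cv2.imwrite(f,cv2.cvtColor(c["pixels"],cv2.COLOR_RGB2BGR))
def ray(c,uv):
    d=c["R"].T@np.linalg.inv(c["K"])@np.array([uv[0],uv[1],1.]); return -c["R"].T@c["t"],d
def onz(c,uv,z):
    o,d=ray(c,uv); return o+d*(z-o[2])/d[2]
def proj(c,P): return cv2.projectPoints(np.array(P,float).reshape(-1,3),c["R"],c["t"],c["K"],None)[0].reshape(-1,2)
E
python3 - <<'E'
from h import *
for n in("scene","top"):
    c=cap(n); save(c,f"pics/{n}0.png"); np.savez(f"{n}0.npz",**c); print(n,-c["R"].T@c["t"],c["K"][0,0])
print(robot.sense())
E
```

```text
scene [ 0.99861324 -0.72884013  0.57348702] 370.904032751642
top [ 0.4550175  -0.07572058  1.23896854] 484.74857842191284
{'time': 0.1, 'qpos': array([-1.43854945e+00,  5.28366966e-01,  1.43372289e+00,  1.06028767e-05,
        1.18144508e+00, -1.78535066e-01]), 'qvel': array([-0.00125755, -0.00025455, -0.00315167,  0.00058084,  0.00138648,
        0.00158067]), 'tau': array([ 3.46135903e-04, -4.40984380e+01, -1.77150607e+01,  6.35682978e-02,
        5.33603760e-02, -4.08625010e-05]), 'tcp_pos': array([ 0.19104168, -0.59433593,  0.18458972]), 'orientation': array([-9.70765631e-04,  9.87950943e-01,  1.54764307e-01,  2.73755141e-05]), 'wrist_force': array([0.47870355, 0.15281876, 0.70095515]), 'wrist_torque': array([-0.02037127, -0.01408197, -0.03194145]), 'finger_force': 0.0, 'finger_gap': 0.08706126740794556}
```

View pics/scene0.png

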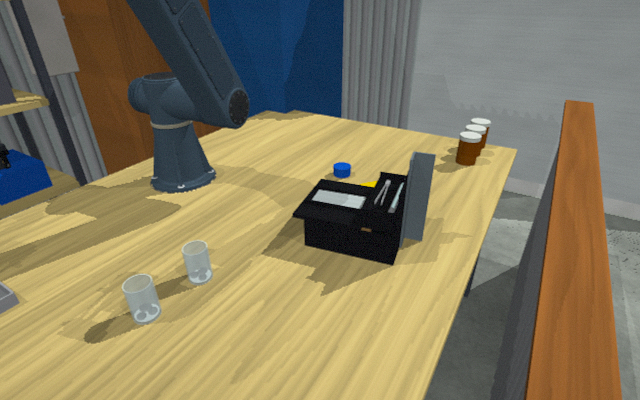

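View pics/top0.png

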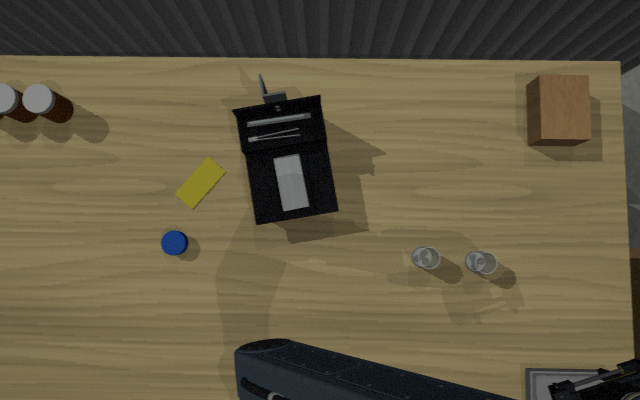

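Top picture: x is up and y is left. Plate-like things are the grey-silver one in the organizer at (291,182) and the yellow one on the bench at (200,182), so I take the grey one. Beaker-like things are at (425,258) and (480,262). The robot's left is the image's left, so I take (425,258). In the scene view the far one at (197,262) should match it, which I'll check by projection. Next is the close crop.

Run:
```python
from h import *
c=dict(np.load("top0.npz")); s=dict(np.load("scene0.npz"))
im=c["pixels"]; hsv=cv2.cvtColor(im,cv2.COLOR_RGB2HSV)
a=cv2.resize(im[90:235,225:350],None,fx=3.2,fy=3.2,interpolation=cv2.INTER_CUBIC); b=cv2.resize(im[235:290,400:510],None,fx=3.2,fy=3.2,interpolation=cv2.INTER_CUBIC)
sb=cv2.resize(s["pixels"][230:330,110:230],None,fx=2.8,fy=2.8,interpolation=cv2.INTER_CUBIC)
can=np.zeros((470,800,3),np.uint8); can[:a.shape[0],:a.shape[1]]=a; can[:b.shape[0],420:420+b.shape[1]]=b; can[185:185+sb.shape[0],420:420+sb.shape[1]]=sb
cv2.imwrite("pics/crop1.png",can[:,:,::-1])
m=((hsv[...,2]>110)&(hsv[...,1]<50)).astype(np.uint8); m[:145]=0;m[215:]=0;m[:,:265]=0;m[:,315:]=0
cn=max(cv2.findContours(m,0,2)[0],key=cv2.contourArea)
bx=cv2.boxPoints(cv2.minAreaRect(cn)); P=np.array([onz(c,p,.093) for p in bx]); print("plate",bx,P.round(4),P.mean(0),[np.linalg.norm(P[i]-P[i-1]) for i in range(4)])
bl=(hsv[...,2]<45).astype(np.uint8); bl[:90]=0;bl[230:]=0;bl[:,:228]=0;bl[:,345:]=0
cn=max(cv2.findContours(bl,0,2)[0],key=cv2.contourArea); h=cv2.approxPolyDP(cv2.convexHull(cn),4,True)[:,0]; print("org",h.tolist()); print([onz(c,p,.09).round(4).tolist() for p in h])
for uv in((425,258),(480,262)):
    q=onz(c,uv,.04); print(q,proj(s,q))
```

```text
plate [[273.73077 158.65385]
 [297.5769  153.88463]
 [307.92303 205.6154 ]
 [284.0769  210.38463]] [[ 0.66    0.0431  0.093 ]
 [ 0.6723 -0.0138  0.093 ]
 [ 0.5482 -0.0407  0.093 ]
 [ 0.5361  0.0157  0.093 ]] [0.60416421 0.00109698 0.093     ] [np.float64(0.12690928342452573), np.float64(0.058281008291990954), np.float64(0.1269625734065062), np.float64(0.05765480007310923)]
org [[319, 95], [337, 210], [257, 224], [232, 110], [266, 96]]
[[0.8187, -0.0631, 0.09], [0.539, -0.1098, 0.09], [0.5031, 0.0796, 0.09], [0.779, 0.1477, 0.09], [0.8148, 0.0659, 0.09]]
[ 0.42769981 -0.3279365   0.04      ] [[194.8440431  263.18462143]]
[ 0.41996114 -0.46198058  0.04      ] [[139.61781118 300.19123882]]
```

View pics/crop1.png

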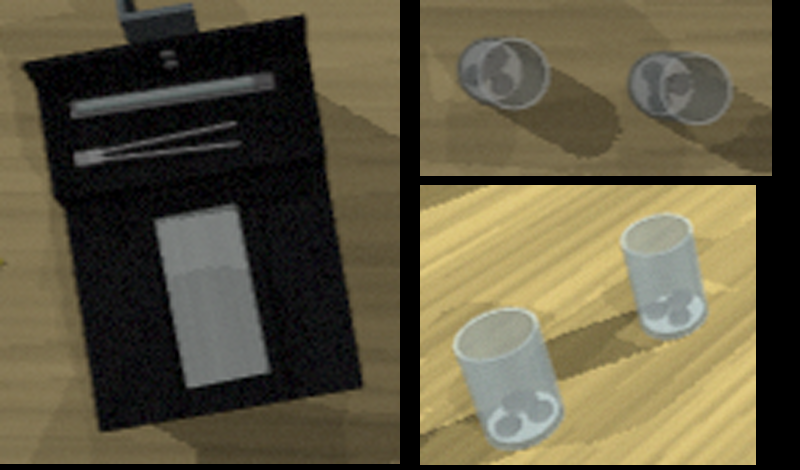

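The crop shows the silver plate on the front tier (front end near top pixel 296,208). The left beaker's rim centre is near (430,257) in top and (194.5,247) in scene, and it projects onto the right-hand beaker in the scene crop. Now I refine the numbers and move over the plate.

Run:
```python
from h import *
c=dict(np.load("top0.npz")); s=dict(np.load("scene0.npz"))
# rim triangulation
a,b=ray(c,(429.9,257.4)),ray(s,(194.4,246.9)); A=np.c_[a[1],-b[1]]; k=np.linalg.lstsq(A,b[0]-a[0],rcond=None)[0]
p,q=a[0]+k[0]*a[1],b[0]+k[1]*b[1]; print("rim",p,q,"top only",onz(c,(429.9,257.4),.085),"scene only",onz(s,(194.4,246.9),.085))
g=cv2.cvtColor(c["pixels"],cv2.COLOR_RGB2GRAY).astype(float)
def edge(pts,d):  # subpixel crossing along d
    o=[]
    for p in pts:
        t=np.arange(-7,7.01,.25); xy=(p+np.outer(t,d)).astype(np.float32)
        v=cv2.remap(g.astype(np.float32),xy[:,0].reshape(1,-1),xy[:,1].reshape(1,-1),1)[0]; v=cv2.GaussianBlur(v.reshape(1,-1),(9,1),0)[0]
        i=np.argmax(abs(np.diff(v))); o.append(p+(t[i]+.125)*d)
    return np.array(o)
def line(p0,p1,z):
    p0,p1=np.array(p0,float),np.array(p1,float); n=np.array([-(p1-p0)[1],(p1-p0)[0]]);n/=np.linalg.norm(n)
    e=edge([p0+(p1-p0)*f for f in np.linspace(.08,.92,25)],n); W=np.array([onz(c,x,z)[:2] for x in e])
    l=cv2.fitLine(W.astype(np.float32),cv2.DIST_HUBER,0,.001,.001).ravel(); return l
for n,p0,p1,z in(("front",(257,223.5),(337,211),.09),("right",(337,208),(329,158),.09),("left",(256,220),(246,160),.09),("pl_front",(284,211),(308,206),.093),("pl_rear",(274,158.5),(298,154),.093),("pl_l",(273.5,159),(284,210),.093),("pl_r",(298,155),(308.5,205),.093)):
    l=line(p0,p1,z); print(n,l.round(4),"ang",round(float(np.arctan(l[1]/l[0])),3))
```

```text
rim [ 0.43034022 -0.32957672  0.08694001] [ 0.43455353 -0.32501454  0.08584445] top only [ 0.43029866 -0.33000421  0.085     ] scene only [ 0.43357675 -0.32431524  0.085     ]
front [ 0.1815 -0.9834  0.519  -0.0153] ang -1.388
right [ 0.983   0.1834  0.6041 -0.1004] ang 0.184
left [0.9829 0.1844 0.601  0.1011] ang 0.185
pl_front [ 0.2047 -0.9788  0.541  -0.0127] ang -1.365
pl_rear [ 0.2031 -0.9792  0.669   0.0109] ang -1.366
pl_l [0.9786 0.2059 0.5973 0.0321] ang 0.207
pl_r [ 0.9774  0.2116  0.6118 -0.0292] ang 0.213
```

>>> carry_out --rows '[{"dx": 0.32,"dy": 0.46,"dz": 0.2,"wz": -0.035,"grip": 255},{"dx": 0.65,"dy": 0.93,"dz": 0.4,"wz": -0.035,"grip": 255},{"dx": 0.65,"dy": 0.93,"dz": 0.4,"wz": -0.035,"grip": 255}]'

```text
$.rows[0]: bad value
```

>>> carry_out --rows '[{"dx": 0.32,"dy": 0.46,"dz": 0.2,"wx": 0,"wy": 0,"wz": -0.035,"grip": 255},{"dx": 0.65,"dy": 0.93,"dz": 0.4,"wx": 0,"wy": 0,"wz": -0.035,"grip": 255},{"dx": 0.65,"dy": 0.93,"dz": 0.4,"wx": 0,"wy": 0,"wz": -0.035,"grip": 255}]' --squeeze 20

```text
time: 0.48
tcp_pos: [0.2449, -0.5182, 0.2184]
orientation: [-0.0, 0.995, 0.102, 0.0]
wrist_force: [0.1, -0.5, 0.3]
finger_gap: 0.0648
finger_force: 0.0
```

>>> carry_out --rows '[{"dx": 0.32,"dy": 0.46,"dz": 0,"wx": 0,"wy": 0,"wz": 0,"grip": 255},{"dx": 0.64,"dy": 0.92,"dz": 0,"wx": 0,"wy": 0,"wz": 0,"grip": 255}]'

```text
time: 0.72
tcp_pos: [0.2942, -0.4471, 0.2168]
orientation: [-0.0, 0.995, 0.099, -0.0]
wrist_force: [0.3, -0.5, -0.7]
finger_gap: 0.0449
finger_force: 0.0
```

>>> carry_out --rows '[{"dx": 0.32,"dy": 0.46,"dz": 0,"wx": 0,"wy": 0,"wz": 0,"grip": 255},{"dx": 0.64,"dy": 0.92,"dz": 0,"wx": 0,"wy": 0,"wz": 0,"grip": 255}]'

```text
time: 0.98
tcp_pos: [0.3458, -0.3731, 0.2169]
orientation: [-0.0, 0.995, 0.1, -0.0]
wrist_force: [1.1, -0.4, 0.3]
finger_gap: 0.025
finger_force: 0.0
```

>>> carry_out --rows '[{"dx": 0.32,"dy": 0.46,"dz": 0,"wx": 0,"wy": 0,"wz": 0,"grip": 255},{"dx": 0.64,"dy": 0.92,"dz": 0,"wx": 0,"wy": 0,"wz": 0,"grip": 255}]'

```text
time: 1.23
tcp_pos: [0.3973, -0.2996, 0.217]
orientation: [0.0, 0.995, 0.1, -0.0]
wrist_force: [0.2, 0.2, -0.0]
finger_gap: 0.0056
finger_force: 0.0
```

>>> carry_out --rows '[{"dx": 0.32,"dy": 0.46,"dz": 0,"wx": 0,"wy": 0,"wz": 0,"grip": 255},{"dx": 0.64,"dy": 0.92,"dz": 0,"wx": 0,"wy": 0,"wz": 0,"grip": 255}]'

```text
time: 1.48
tcp_pos: [0.4487, -0.226, 0.217]
orientation: [0.0, 0.995, 0.1, -0.0]
wrist_force: [-0.2, -0.2, -0.4]
finger_gap: 0.0006
finger_force: 0.0
```

>>> carry_out --rows '[{"dx": 0.32,"dy": 0.46,"dz": 0,"wx": 0,"wy": 0,"wz": 0,"grip": 255},{"dx": 0.64,"dy": 0.92,"dz": 0,"wx": 0,"wy": 0,"wz": 0,"grip": 255}]'

```text
time: 1.72
tcp_pos: [0.5, -0.1524, 0.2169]
orientation: [0.0, 0.995, 0.1, -0.0]
wrist_force: [-0.4, 0.2, 0.4]
finger_gap: 0.0004
finger_force: 0.0
```

>>> carry_out --rows '[{"dx": 0.32,"dy": 0.46,"dz": 0,"wx": 0,"wy": 0,"wz": 0,"grip": 255},{"dx": 0.64,"dy": 0.92,"dz": 0,"wx": 0,"wy": 0,"wz": 0,"grip": 255},{"dx": 0.64,"dy": 0.92,"dz": 0,"wx": 0,"wy": 0,"wz": 0,"grip": 255}]'

```text
time: 2.1
tcp_pos: [0.5518, -0.0775, 0.2167]
orientation: [-0.0, 0.995, 0.102, 0.0]
wrist_force: [0.1, -0.6, 0.5]
finger_gap: 0.0006
finger_force: 0.0
```

>>> carry_out --rows '[{"dx": 0.33,"dy": 0.48,"dz": 0,"wx": 0,"wy": 0,"wz": 0,"grip": 255},{"dx": 0.665,"dy": 0.956,"dz": -0.3,"wx": 0,"wy": 0,"wz": 0,"grip": 255},{"dx": 0.665,"dy": 0.956,"dz": -0.8,"wx": 0,"wy": 0,"wz": 0,"grip": 255},{"dx": 0.665,"dy": 0.956,"dz": -1,"wx": 0,"wy": 0,"wz": 0,"grip": 255}]'

```text
time: 2.6
tcp_pos: [0.6016, -0.0033, 0.1346]
orientation: [-0.0, 0.995, 0.1, -0.003]
wrist_force: [0.3, -0.1, -0.4]
finger_gap: 0.0003
finger_force: 0.0
```

>>> carry_out --rows '[{"dx": 0,"dy": 0,"dz": -0.3,"wx": 0,"wy": 0,"wz": 0,"grip": 255},{"dx": 0,"dy": 0,"dz": -0.4,"wx": 0,"wy": 0,"wz": 0,"grip": 255},{"dx": 0,"dy": 0,"dz": -0.42,"wx": 0,"wy": 0,"wz": 0,"grip": 255},{"dx": 0,"dy": 0,"dz": -0.42,"wx": 0,"wy": 0,"wz": 0,"grip": 255}]'

```text
time: 3.1
tcp_pos: [0.6042, -0.0032, 0.1048]
orientation: [0.0, 0.995, 0.1, 0.001]
wrist_force: [-0.3, 1.0, -0.1]
finger_gap: 0.0002
finger_force: 0.0
```

Run:
```python
from h import *
c=cap("scene"); s=cap("top"); t=robot.sense(); print(t["time"],t["tcp_pos"],t["wrist_force"])
p=proj(c,t["tcp_pos"])[0].astype(int); a=cv2.resize(c["pixels"][150:270,280:440],None,fx=3,fy=3,interpolation=2)
b=cv2.resize(s["pixels"][90:235,225:350],None,fx=2.4,fy=2.4,interpolation=2)
can=np.zeros((360,790,3),np.uint8); can[:,:480]=a; can[:b.shape[0],485:485+b.shape[1]]=b; cv2.imwrite("pics/c2.png",can[:,:,::-1])
```

```text
3.2 [ 0.60431352 -0.00285898  0.10493422] [ 0.3553352   0.38967201 -0.48505049]
```

View pics/c2.png

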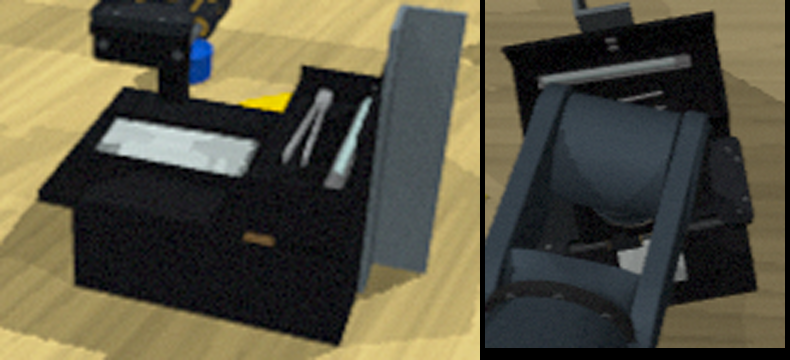

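The scene crop shows the fingers at about (175,100), seemingly near the plate's far edge. The tip is dark on dark, so I check where the TCP should project.

Run:
```python
from h import *
c=cap("scene"); t=robot.sense()
P=np.array([t["tcp_pos"],t["tcp_pos"]-[0,0,.012],[.605,-.001,.093]]+[[*(np.array([.605,-.001])+a*np.array([.979,.206])+b*np.array([-.206,.979])),.093] for a in(-.065,.065) for b in(-.031,.031)])
q=proj(c,P); print(((q-[280,150])*3).round(0))
a=cv2.resize(c["pixels"][165:225,300:380],None,fx=8,fy=8,interpolation=2).astype(float); a=np.clip((a/255)**.45*255,0,255).astype(np.uint8)
cv2.imwrite("pics/c3.png",a[:,:,::-1])
```

```text
[[169. 136.]
 [169. 148.]
 [170. 147.]
 [ 87. 152.]
 [111. 119.]
 [235. 178.]
 [253. 142.]]
```

View pics/c3.png

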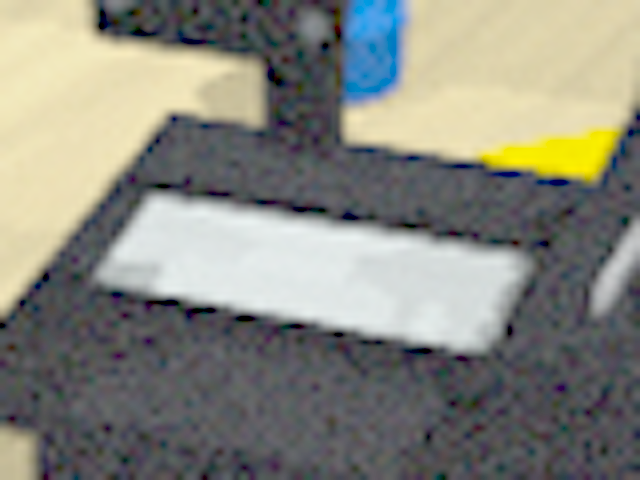

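The plate lies at 8x-crop corners (150,190), (530,255), (480,350), (95,280), within about 2 px of prediction. The fingers should hide the plate near (290,243), but nothing does. I average several frames and difference them against the first picture.

Run:
```python
from h import *
f=[cap("scene") for _ in range(8)]; c=f[0]; m=np.mean([x["pixels"].astype(float) for x in f],0)
s=dict(np.load("scene0.npz"))["pixels"].astype(float)
d=abs(m-s).mean(2); cr=lambda x:cv2.resize(x[150:225,300:380],None,fx=5,fy=5,interpolation=cv2.INTER_NEAREST)
a=np.clip((cr(m)/255)**.4*255,0,255); b=np.clip(cr(np.dstack([d]*3))*12,0,255)
o=np.hstack([a,b]).astype(np.uint8)
for p in proj(c,robot.sense()["tcp_pos"]): cv2.circle(o,(int((p[0]-300)*5)+400,int((p[1]-150)*5)),3,(255,0,0),1)
cv2.imwrite("pics/c4.png",o[:,:,::-1])
```

```text
(no output)
```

View pics/c4.png

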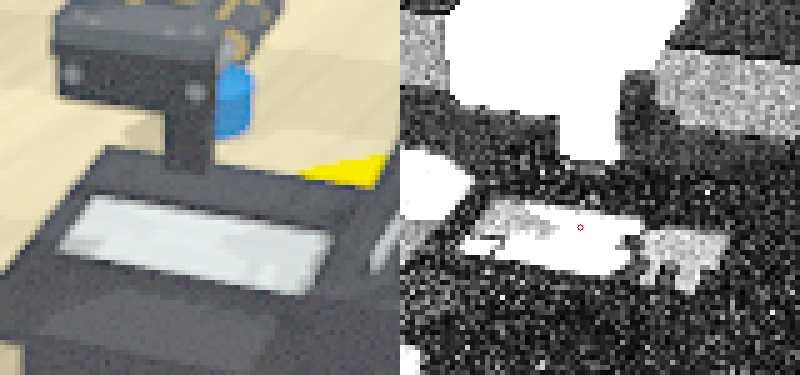

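Run:
```python
from h import *
s=cap("top");t=robot.sense(); print(t["tcp_pos"],t["orientation"],t["qpos"])
T=t["tcp_pos"]; u=np.array([-.2,.98,0]); v=np.array([.98,.2,0])
for z in(.07,.10): print(z,proj(s,[T-u*.095+k*v*.0375+[0,0,z] for k in(-1,0,1)]).round(1).tolist())
a=s["pixels"][80:240,210:370].astype(float); a=cv2.resize((a/255)**.45*255,None,fx=4,fy=4,interpolation=2)[:600]
cv2.imwrite("pics/c5.png",np.clip(a,0,255).astype(np.uint8)[:,:,::-1])
```

```text
[ 0.60356368 -0.0025207   0.10388757] [1.63277471e-05 9.94956682e-01 1.00305538e-01 1.43705121e-05] [-1.89121853e-01  5.99576572e-01  1.56294430e+00 -2.78185310e-05
  9.79034912e-01  1.18074098e+00]
0.07 [[335.4, 186.1], [332.2, 169.6], [329.0, 153.2]]
0.1 [[335.7, 184.4], [332.4, 167.4], [329.2, 150.6]]
```

View pics/c5.png

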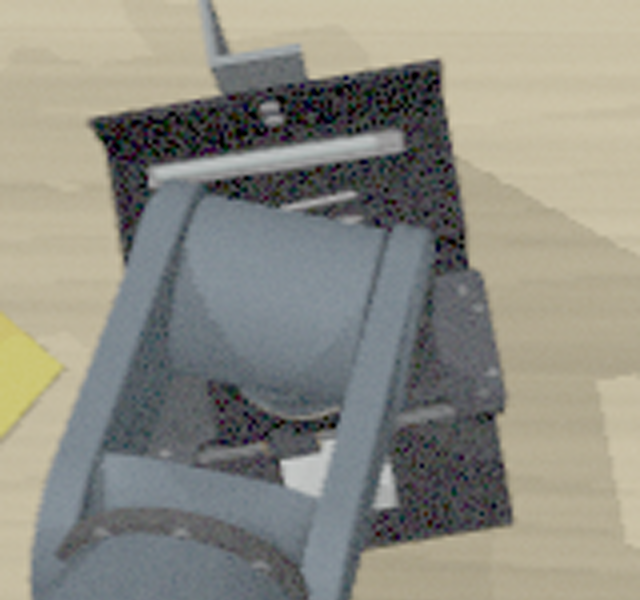

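The top view agrees with the TCP horizontally: body corners at px (329,148) and (335,182), as predicted. The scene view puts the visible fingertip about 20–28 mm higher than reported. I'll find the contact by touch in small steps.

>>> carry_out --rows '[{"dx": 0,"dy": 0,"dz": -0.08,"wx": 0,"wy": 0,"wz": 0,"grip": 255},{"dx": 0,"dy": 0,"dz": -0.12,"wx": 0,"wy": 0,"wz": 0,"grip": 255},{"dx": 0,"dy": 0,"dz": -0.13,"wx": 0,"wy": 0,"wz": 0,"grip": 255},{"dx": 0,"dy": 0,"dz": -0.14,"wx": 0,"wy": 0,"wz": 0,"grip": 255},{"dx": 0,"dy": 0,"dz": -0.15,"wx": 0,"wy": 0,"wz": 0,"grip": 255}]'

```text
time: 4.32
tcp_pos: [0.6037, -0.0026, 0.0919]
orientation: [0.0, 0.995, 0.1, 0.0]
wrist_force: [-0.0, -0.3, 0.5]
finger_gap: 0.0005
finger_force: 0.0
```

>>> carry_out --rows '[{"dx": 0,"dy": 0,"dz": -0.015,"wx": 0,"wy": 0,"wz": 0,"grip": 255},{"dx": 0,"dy": 0,"dz": -0.03,"wx": 0,"wy": 0,"wz": 0,"grip": 255}]'

```text
time: 4.58
tcp_pos: [0.6036, -0.0025, 0.0894]
orientation: [0.0, 0.995, 0.1, 0.0]
wrist_force: [0.2, 0.6, 0.2]
finger_gap: 0.0006
finger_force: 0.0
```

Run:
```python
from h import *
t=robot.sense(); print(t["tcp_pos"],t["wrist_force"],t["tau"])
```

```text
[ 0.60360821 -0.00253307  0.08943806] [0.18976528 0.57926312 0.19361982] [-9.41613835e-04 -4.44663370e+01 -1.40875706e+01  5.11178153e-02
 -4.43699083e-02  1.32870534e-05]
```

No contact at 0.0894, so the tip really is higher than reported. I continue in small steps.

>>> carry_out --rows '[{"dx": 0,"dy": 0,"dz": -0.02,"wx": 0,"wy": 0,"wz": 0,"grip": 255},{"dx": 0,"dy": 0,"dz": -0.04,"wx": 0,"wy": 0,"wz": 0,"grip": 255}]'

```text
time: 4.82
tcp_pos: [0.6035, -0.0025, 0.0861]
orientation: [-0.0, 0.995, 0.1, -0.0]
wrist_force: [-1.1, -0.5, 0.1]
finger_gap: 0.0001
finger_force: 0.0
```

Run:
```python
from h import *
c=cap("scene"); t=robot.sense(); print(t["tcp_pos"],t["wrist_force"],proj(c,t["tcp_pos"]))
a=c["pixels"][150:225,300:380].astype(float); a=cv2.resize((a/255)**.4*255,None,fx=7,fy=7,interpolation=2)
cv2.imwrite("pics/c6.png",np.clip(a,0,255).astype(np.uint8)[:,:,::-1])
```

```text
[ 0.60335998 -0.00252212  0.08590404] [ 0.61237191  0.00261286 -0.34934657] [[335.91709961 201.55718008]]
```

View pics/c6.png

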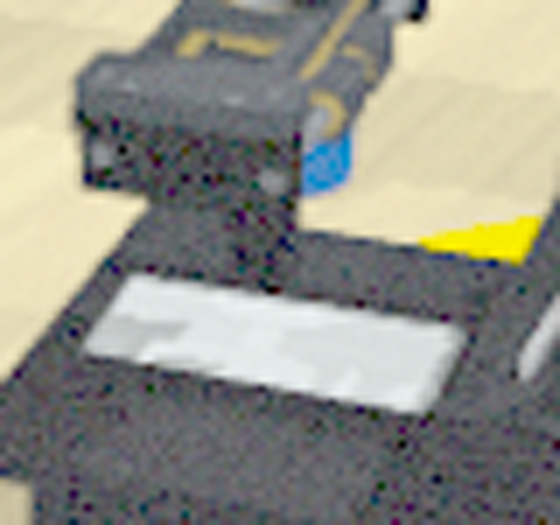

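The scene picture shows the finger's end at about (338,191), just reaching the plate's far edge, against a predicted 201.6. So the tip is about 25–30 mm higher than reported and contact should come near a reported z of 0.062. I'm saving the last two pictures and will measure numerically from here.

>>> carry_out --rows '[{"dx": 0,"dy": 0,"dz": -0.04,"wx": 0,"wy": 0,"wz": 0,"grip": 255},{"dx": 0,"dy": 0,"dz": -0.08,"wx": 0,"wy": 0,"wz": 0,"grip": 255},{"dx": 0,"dy": 0,"dz": -0.12,"wx": 0,"wy": 0,"wz": 0,"grip": 255}]'

```text
time: 5.25
tcp_pos: [0.6035, -0.0025, 0.0763]
orientation: [-0.0, 0.995, 0.1, -0.0]
wrist_force: [-0.1, 0.7, 0.8]
finger_gap: 0.0005
finger_force: 0.0
```

```bash
cat > occ.py <<'E'
from h import *
def occ():
    c=cap("scene"); t=robot.sense(); g=c["pixels"].min(2).astype(int); m=g[184:216,308:372]>85
    print(t["time"],t["tcp_pos"].round(4),t["wrist_force"].round(2)); 
    for r in m: print("".join("#" if x else "." for x in r))
if __name__=="__main__": occ()
E
python3 occ.py
```

```text
5.3 [ 0.6032 -0.0025  0.0759] [-0.16  0.26 -0.39]
#########.......................................###.............
########........................................................
#######.........................................................
######..........................................................
#####...........................................................
####.......##...................................................
###.......#########.............................................
###......###############........................................
##.......################.......................................
#.......###################......#####..........................
........####################################....................
.......##########################################...............
......#################################################.........
.....####################################################.......
.....#####################################################......
....#####################################################.......
......####
[... 329 characters left out ...]
..................######################..........
.....................................#################..........
...........................................##########...........
................................................####............
................................................................
................................................................
................................................................
................................................................
................................................................
................................................................
................................................................
```

>>> carry_out --rows '[{"dx": 0,"dy": 0,"dz": -0.04,"wx": 0,"wy": 0,"wz": 0,"grip": 255},{"dx": 0,"dy": 0,"dz": -0.07,"wx": 0,"wy": 0,"wz": 0,"grip": 255},{"dx": 0,"dy": 0,"dz": -0.09,"wx": 0,"wy": 0,"wz": 0,"grip": 255},{"dx": 0,"dy": 0,"dz": -0.1,"wx": 0,"wy": 0,"wz": 0,"grip": 255}]'

```text
time: 5.8
tcp_pos: [0.6035, -0.0025, 0.0685]
orientation: [-0.0, 0.995, 0.1, -0.0]
wrist_force: [-0.5, 0.1, -0.1]
finger_gap: 0.0004
finger_force: 0.0
```

```bash
python3 occ.py | sed -n '1p;6,20p'
```

```text
5.85 [ 0.6035 -0.0025  0.0685] [ 0.31 -0.35  1.01]
#####...........................................................
####.......##...................................................
###.......#########.............................................
###......###############........................................
##.......################.......................................
#.......#################..........##...........................
........#################.........#########.....................
.......##################........################...............
......######################.....#######################........
.....####################################################.......
.....#####################################################......
....#####################################################.......
......##################################################........
...........#############################################........
.................######################################.........
```

>>> carry_out --rows '[{"dx": 0,"dy": 0,"dz": -0.012,"wx": 0,"wy": 0,"wz": 0,"grip": 255},{"dx": 0,"dy": 0,"dz": -0.024,"wx": 0,"wy": 0,"wz": 0,"grip": 255},{"dx": 0,"dy": 0,"dz": -0.036,"wx": 0,"wy": 0,"wz": 0,"grip": 255}]'

```text
time: 6.22
tcp_pos: [0.6036, -0.0026, 0.0657]
orientation: [0.0, 0.995, 0.1, 0.0]
wrist_force: [-0.4, 0.2, 0.4]
finger_gap: 0.0007
finger_force: 0.0
```

>>> carry_out --rows '[{"dx": 0,"dy": 0,"dz": -0.012,"wx": 0,"wy": 0,"wz": 0,"grip": 255},{"dx": 0,"dy": 0,"dz": -0.024,"wx": 0,"wy": 0,"wz": 0,"grip": 255}]'

```text
time: 6.48
tcp_pos: [0.6036, -0.0025, 0.0638]
orientation: [-0.0, 0.995, 0.1, 0.0]
wrist_force: [-0.3, -0.8, 0.8]
finger_gap: 0.0006
finger_force: 0.0
```

>>> carry_out --rows '[{"dx": 0,"dy": 0,"dz": -0.012,"wx": 0,"wy": 0,"wz": 0,"grip": 255},{"dx": 0,"dy": 0,"dz": -0.024,"wx": 0,"wy": 0,"wz": 0,"grip": 255}]'

```text
time: 6.72
tcp_pos: [0.6036, -0.0026, 0.0619]
orientation: [-0.0, 0.995, 0.1, 0.0]
wrist_force: [0.4, 0.3, -0.7]
finger_gap: 0.0004
finger_force: 0.0
```

>>> carry_out --rows '[{"dx": 0,"dy": 0,"dz": -0.012,"wx": 0,"wy": 0,"wz": 0,"grip": 255},{"dx": 0,"dy": 0,"dz": -0.024,"wx": 0,"wy": 0,"wz": 0,"grip": 255}]'

```text
time: 6.98
tcp_pos: [0.6036, -0.0026, 0.06]
orientation: [0.0, 0.995, 0.1, 0.0]
wrist_force: [-0.2, 0.2, -0.9]
finger_gap: 0.0007
finger_force: 0.0
```

```bash
python3 occ.py | sed -n '1p;6,24p'
```

```text
7.025 [ 0.6035 -0.0025  0.0598] [ 0.38 -0.67  0.25]
#####...........................................................
####.......##...................................................
###.......#########.............................................
##........##############........................................
##.......################.......................................
#.......################...........###..........................
........################..........##########....................
.......#################..........###############...............
......###################.........######################........
.....####################.........#######################.......
.....###################.........########################.......
....#####################........########################.......
......########################..#########################.......
...........#############################################........
..................######################################........
......................#################################.........
...........................############################.........
................................######################..........
.....................................#################..........
```

>>> carry_out --rows '[{"dx": 0,"dy": 0,"dz": -0.012,"wx": 0,"wy": 0,"wz": 0,"grip": 255},{"dx": 0,"dy": 0,"dz": -0.025,"wx": 0,"wy": 0,"wz": 0,"grip": 255}]'

```text
time: 7.28
tcp_pos: [0.6036, -0.0025, 0.058]
orientation: [-0.0, 0.995, 0.1, 0.0]
wrist_force: [-0.0, 0.5, 0.7]
finger_gap: 0.0005
finger_force: 0.0
```

>>> carry_out --rows '[{"dx": 0,"dy": 0,"dz": -0.012,"wx": 0,"wy": 0,"wz": 0,"grip": 255},{"dx": 0,"dy": 0,"dz": -0.025,"wx": 0,"wy": 0,"wz": 0,"grip": 255}]'

```text
time: 7.52
tcp_pos: [0.6036, -0.0025, 0.0563]
orientation: [0.0, 0.995, 0.1, -0.0]
wrist_force: [-2.5, 0.3, 6.1]
finger_gap: 0.0007
finger_force: 3.3
```

Contact at a reported z of 0.0563, so the true tip is 36.5 mm above the reading. I raise the pressure to about 10 N.

>>> carry_out --rows '[{"dx": 0,"dy": 0,"dz": -0.006,"wx": 0,"wy": 0,"wz": 0,"grip": 255},{"dx": 0,"dy": 0,"dz": -0.006,"wx": 0,"wy": 0,"wz": 0,"grip": 255}]'

```text
time: 7.78
tcp_pos: [0.6036, -0.0025, 0.0563]
orientation: [0.0, 0.995, 0.1, 0.0]
wrist_force: [-1.3, 0.3, 5.3]
finger_gap: 0.0006
finger_force: 2.5
```

```bash
python3 occ.py | sed -n '1p;6,24p'; python3 -c "
from workcell import robot
print(robot.grip_depth,[a for a in dir(robot) if a[0]!='_'])"
```

```text
7.825 [ 0.6036 -0.0025  0.0563] [-0.42  0.13  4.92]
####............................................................
####............................................................
###.......#######...............................................
###.......#############.........................................
##.......###############........................................
#.......################...........###..........................
........################..........#########.....................
.......#################..........################..............
......###################.........######################........
.....####################.........#######################.......
.....###################..........########################......
....####################.........########################.......
......###################........#######################........
............#################...########################........
..................#####################################.........
......................#################################.........
...........................############################.........
................................######################..........
.....................................#################..........
0.0187 ['MotionError', 'capture', 'grip_depth', 'hand_in', 'sense']
```

>>> carry_out --rows '[{"dx": 0,"dy": 0,"dz": -0.012,"wx": 0,"wy": 0,"wz": 0,"grip": 255},{"dx": 0,"dy": 0,"dz": -0.012,"wx": 0,"wy": 0,"wz": 0,"grip": 255}]'

```text
time: 8.07
tcp_pos: [0.6036, -0.0025, 0.0563]
orientation: [0.0, 0.995, 0.1, 0.0]
wrist_force: [-3.3, -0.1, 10.9]
finger_gap: 0.0006
finger_force: 5.2
```

>>> carry_out --rows '[{"dx": -0.05,"dy": -0.009,"dz": 0,"wx": 0,"wy": 0,"wz": 0,"grip": 255},{"dx": -0.1,"dy": -0.018,"dz": 0,"wx": 0,"wy": 0,"wz": 0,"grip": 255},{"dx": -0.15,"dy": -0.028,"dz": 0,"wx": 0,"wy": 0,"wz": 0,"grip": 255},{"dx": -0.2,"dy": -0.037,"dz": 0,"wx": 0,"wy": 0,"wz": 0,"grip": 255},{"dx": -0.25,"dy": -0.046,"dz": 0,"wx": 0,"wy": 0,"wz": 0,"grip": 255}]'

```text
time: 8.7
tcp_pos: [0.5875, -0.0067, 0.0564]
orientation: [0.001, 0.995, 0.1, 0.004]
wrist_force: [2.9, 0.2, 5.9]
finger_gap: 0.0005
finger_force: 2.6
```

```bash
sed -i 's/308:372/296:368/' occ.py; python3 occ.py | sed -n '1p;6,28p'
```

```text
8.75 [ 0.5869 -0.0068  0.0564] [2.49 0.62 4.84]
############............................................................
####################....................................................
###############.#########.###...........................................
##############.###############..........................................
##############.###############...........#..............................
##############################..........########........................
############.#################..........#############...................
###########.##################..........####################............
##########..##################..........########################........
##############################..........########################........
#########.####################.........#########################........
########......#################.......#########################.........
#######...........################....#########################.........
######..................######################################..........
#####........................#################################..........
####.............................############################...........
####...................................######################...........
###.........................................################............
##...............................................##########.............
#......................................................####.............
........................................................................
........................................................................
........................................................................
```

The plate follows: its rear corner moved from px 365 to 360. I add a little pressure and continue.

>>> carry_out --rows '[{"dx": 0,"dy": 0,"dz": -0.012,"wx": 0,"wy": 0,"wz": 0,"grip": 255},{"dx": -0.05,"dy": -0.009,"dz": -0.012,"wx": 0,"wy": 0,"wz": 0,"grip": 255},{"dx": -0.1,"dy": -0.018,"dz": -0.012,"wx": 0,"wy": 0,"wz": 0,"grip": 255},{"dx": -0.15,"dy": -0.028,"dz": -0.012,"wx": 0,"wy": 0,"wz": 0,"grip": 255},{"dx": -0.2,"dy": -0.037,"dz": -0.012,"wx": 0,"wy": 0,"wz": 0,"grip": 255},{"dx": -0.25,"dy": -0.046,"dz": -0.012,"wx": 0,"wy": 0,"wz": 0,"grip": 255}]'

```text
time: 9.5
tcp_pos: [0.5697, -0.0108, 0.0564]
orientation: [0.002, 0.995, 0.1, 0.007]
wrist_force: [5.1, 1.0, 8.2]
finger_gap: 0.0005
finger_force: 4.1
```

```bash
python3 occ.py | sed -n '1p;6,28p'
```

```text
9.55 [ 0.5691 -0.0108  0.0563] [ 3.26 -0.15  8.54]
#############.###.......................................................
######################..................................................
#######################.................................................
#######################..........##.....................................
#######################..........########...............................
#######################..........#############..........................
########################.........###################....................
########################.........########################...............
#######################..........#########################..............
#######################.........#########################...............
########################........#########################...............
########....################..##########################................
#######...........#####################################.................
######.................################################.................
#####.......................##########################..................
#####............................####################...................
####...................................##############...................
###.........................................########....................
##...............................................##.....................
#.......................................................................
........................................................................
........................................................................
........................................................................
```

>>> carry_out --rows '[{"dx": -0.06,"dy": -0.011,"dz": 0,"wx": 0,"wy": 0,"wz": 0,"grip": 255},{"dx": -0.12,"dy": -0.022,"dz": 0,"wx": 0,"wy": 0,"wz": 0,"grip": 255},{"dx": -0.18,"dy": -0.033,"dz": 0,"wx": 0,"wy": 0,"wz": 0,"grip": 255},{"dx": -0.24,"dy": -0.045,"dz": 0,"wx": 0,"wy": 0,"wz": 0,"grip": 255},{"dx": -0.3,"dy": -0.056,"dz": 0,"wx": 0,"wy": 0,"wz": 0,"grip": 255}]'

```text
time: 10.18
tcp_pos: [0.546, -0.0154, 0.0563]
orientation: [0.002, 0.995, 0.1, 0.007]
wrist_force: [5.4, -0.1, 9.0]
finger_gap: 0.0003
finger_force: 4.4
```

```bash
cat > trav.py <<'E'
from h import *
def rear(c):
    g=c["pixels"].min(2).astype(float); m=(g>85).astype(np.uint8); m[:184]=0;m[218:]=0;m[:,:330]=0;m[:,368:]=0
    L=cv2.connectedComponents(m,connectivity=4)[1]; l=L[203,345]; ys,xs=np.where(L==l)
    # rear edge: rightmost bright px per row, subpixel at level 85; rows strictly between corners
    o=[]; xm=xs.max(); y0=int(ys[xs==xm].mean())
    for y in range(y0+1,ys.max()-1):
        x=xs[ys==y].max(); f=(g[y,x]-85)/(g[y,x]-g[y,x+1]); o.append(onz(c,(x+f,y),.093)[:2])
    return np.array(o)
n=np.array([.983,.184])
r0=rear(dict(np.load("scene0.npz"))); r1=rear(cap("scene")); t=robot.sense()
print(t["tcp_pos"].round(4),t["wrist_force"].round(1)); a,b=np.median(r0@n),np.median(r1@n)
print("travel",a-b,"overhang",a-b-.022,"n",len(r0),len(r1),"rear along x vs edge",b-np.array([.519,-.0153])@n)
E
python3 trav.py; python3 occ.py | sed -n '6,28p'
```

```text
##############..........................................................
##############..........................................................
##############..........######..........................................
##############..........###########.....................................
##############..........###############.................................
##############..........#####################...........................
###############.........########################........................
##############..........########################........................
###############........#########################........................
##################....#########################.........................
##############################################..........................
########....##################################..........................
#######..........############################...........................
######.................#####################............................
#####.......................################............................
####.
[... 338 characters left out ...]
.....................
#.......................................................................
........................................................................
........................................................................Traceback (most recent call last):
  File "trav.py", line 11, in <module>
    r0=rear(dict(np.load("scene0.npz"))); r1=rear(cap("scene")); t=robot.sense()
                                             ~~~~^^^^^^^^^^^^^^
  File "trav.py", line 8, in rear
    x=xs[ys==y].max(); f=(g[y,x]-85)/(g[y,x]-g[y,x+1]); o.append(onz(c,(x+f,y),.093)[:2])
                                             ~^^^^^^^
IndexError: index 640 is out of bounds for axis 1 with size 640
```

```bash
sed -i 's/L\[203,345\]/L[200,335]/; s/:330\]=0/:322]=0/' trav.py; python3 trav.py
```

```text
[ 0.5453 -0.0155  0.0563] [ 3.9 -0.9  9.8]
travel 0.05752163092958629 overhang 0.03552163092958629 n 8 7 rear along x vs edge 0.09754456518558208
```

>>> carry_out --rows '[{"dx": -0.05,"dy": -0.009,"dz": 0,"wx": 0,"wy": 0,"wz": 0,"grip": 255},{"dx": -0.1,"dy": -0.018,"dz": 0,"wx": 0,"wy": 0,"wz": 0,"grip": 255},{"dx": -0.1,"dy": -0.018,"dz": 0,"wx": 0,"wy": 0,"wz": 0,"grip": 255}]'

```text
time: 10.7
tcp_pos: [0.5376, -0.017, 0.0563]
orientation: [0.002, 0.995, 0.1, 0.006]
wrist_force: [3.8, 0.7, 9.9]
finger_gap: 0.0009
finger_force: 4.9
```

```bash
python3 trav.py
```

```text
[ 0.5377 -0.017   0.0563] [4.2 1.5 9.4]
travel 0.06493944867516632 overhang 0.042939448675166324 n 8 7 rear along x vs edge 0.09012674744000204
```

>>> carry_out --rows '[{"dx": 0,"dy": 0,"dz": 0.06,"wx": 0,"wy": 0,"wz": 0,"grip": 255},{"dx": 0,"dy": 0,"dz": 0.4,"wx": 0,"wy": 0,"wz": 0,"grip": 255},{"dx": 0,"dy": 0,"dz": 1,"wx": 0,"wy": 0,"wz": 0,"grip": 0},{"dx": 0,"dy": 0,"dz": 1,"wx": 0,"wy": 0,"wz": 0,"grip": 0}]'

```text
time: 11.25
tcp_pos: [0.5337, -0.0163, 0.1366]
orientation: [0.001, 0.995, 0.1, 0.003]
wrist_force: [0.9, -0.7, 0.1]
finger_gap: 0.0136
finger_force: 0.0
```

>>> carry_out --rows '[{"dx": -0.25,"dy": 0,"dz": 0.4,"wx": 0,"wy": 0,"wz": 0,"grip": 0},{"dx": -0.48,"dy": -0.02,"dz": 0.4,"wx": 0,"wy": 0,"wz": 0,"grip": 0},{"dx": -0.48,"dy": -0.02,"dz": 0.4,"wx": 0,"wy": 0,"wz": 0,"grip": 0}]'

```text
time: 11.62
tcp_pos: [0.4907, -0.0169, 0.1646]
orientation: [-0.001, 0.995, 0.1, -0.002]
wrist_force: [0.1, 0.2, 0.2]
finger_gap: 0.0427
finger_force: 0.0
```

```bash
cat > pose.py <<'E'
from h import *
def pose(c,x0):
    g=c["pixels"].min(2).astype(np.float32); m=(g>85).astype(np.uint8); m[:180]=0;m[218:]=0;m[:,372:]=0;m[:,:x0]=0
    L=cv2.connectedComponents(cv2.morphologyEx(m,cv2.MORPH_OPEN,np.ones((2,2))),connectivity=4)[1]; k=(L==L[200,330]).astype(np.uint8)
    cn=max(cv2.findContours(k,0,1)[0],key=cv2.contourArea); W=np.array([onz(c,p,.093)[:2] for p in cn[:,0]])
    return k,cv2.minAreaRect((W*1000).astype(np.float32))
if __name__=="__main__":
    print("before",pose(dict(np.load("scene0.npz")),308)[1])
    c=cap("scene"); t=robot.sense(); print(t["time"],t["tcp_pos"].round(4),t["wrist_force"].round(1),t["finger_gap"])
    k,r=pose(c,286); print("now",r); 
    for row in c["pixels"].min(2)[184:212,286:350]>85: print("".join("#" if x else "." for x in row))
E
python3 pose.py
```

```text
before ((611.1939086914062, 1.9852180480957031), (130.6612091064453, 63.47415542602539), 11.43004035949707)
11.675 [ 0.4921 -0.0172  0.1647] [ 0.3 -0.1  0.6] 0.04672430176113592
now ((548.8220825195312, -20.36658477783203), (142.15753173828125, 192.66909790039062), 35.6005859375)
##############################..................................
##############################..................................
#############################...................................
###########################.....................................
#############################...................................
##################################..............................
######################################..........................
############################################....................
#################################################...............
#######################################################.........
########################################################........
#######################################################.........
#######################################
[... 300 characters left out ...]
###................##################.............
###############.......................############..............
###############............................#######..............
##############..................................................
#############...................................................
############....................................................
############....................................................
###########.....................................................
##########......................................................
#########.......................................................
########........................................................
```

```bash
cat > pose.py <<'E'
from h import *
def pose(c,x0,seed=(200,330),z=.093):
    h=cv2.cvtColor(c["pixels"],cv2.COLOR_RGB2HSV); m=((h[...,2]>85)&(h[...,1]<55)).astype(np.uint8); m[:170]=0;m[225:]=0;m[:,372:]=0;m[:,:x0]=0
    L=cv2.connectedComponents(m,connectivity=4)[1]; k=(L==L[seed]).astype(np.uint8)
    cn=max(cv2.findContours(k,0,1)[0],key=cv2.contourArea); W=np.array([onz(c,p,z)[:2] for p in cn[:,0]])
    return k,cv2.minAreaRect((W*1000).astype(np.float32))
if __name__=="__main__":
    print("before",pose(dict(np.load("scene0.npz")),308)[1])
    c=cap("scene"); t=robot.sense(); print(t["time"],t["tcp_pos"].round(4),t["wrist_force"].round(1),t["finger_gap"])
    k,r=pose(c,276); print("now",r); 
    for row in k[182:208,280:346]: print("".join("#" if x else "." for x in row))
E
python3 pose.py
```

```text
before ((606.3199462890625, 5.91143798828125), (131.8011932373047, 64.64482116699219), 10.934612274169922)
11.725 [ 0.493  -0.0173  0.1648] [-0.1 -0.2  0.6] 0.05046918282753952
now ((542.234130859375, -9.993629455566406), (133.3336639404297, 67.31753540039062), 12.731684684753418)
..................................................................
..................................................................
..................................................................
..................................................................
................######............................................
...............############.......................................
..............#####################...............................
.............############################.........................
............#################################.....................
...........########################################...............
..........##############################################..........
.........####################################################.....
.........#####
[... 223 characters left out ...]
########################......
................###########################################.......
....................####....###############################.......
.................................#########################........
.......................................##################.........
............................................############..........
.................................................#######..........
..................................................................
..................................................................
..................................................................
..................................................................
```

Overhang is about 43 mm and the plate is flat and well aligned with the tool. I go over the overhang and down beside it, stopping short to look.

>>> carry_out --rows '[{"dx": 0.11,"dy": -0.05,"dz": 0,"wx": 0,"wy": 0,"wz": 0,"grip": 0},{"dx": 0.11,"dy": -0.05,"dz": -0.5,"wx": 0,"wy": 0,"wz": 0,"grip": 0},{"dx": 0.11,"dy": -0.05,"dz": -0.8,"wx": 0,"wy": 0,"wz": 0,"grip": 0},{"dx": 0.11,"dy": -0.05,"dz": -0.95,"wx": 0,"wy": 0,"wz": 0,"grip": 0},{"dx": 0.11,"dy": -0.05,"dz": -0.95,"wx": 0,"wy": 0,"wz": 0,"grip": 0}]'

```text
time: 12.35
tcp_pos: [0.5022, -0.0215, 0.0888]
orientation: [-0.0, 0.995, 0.1, -0.001]
wrist_force: [-0.1, 0.2, -0.4]
finger_gap: 0.0865
finger_force: 0.0
```

>>> carry_out --rows '[{"dx": 0,"dy": 0,"dz": -0.15,"wx": 0,"wy": 0,"wz": 0,"grip": 0},{"dx": 0,"dy": 0,"dz": -0.3,"wx": 0,"wy": 0,"wz": 0,"grip": 0},{"dx": 0,"dy": 0,"dz": -0.45,"wx": 0,"wy": 0,"wz": 0,"grip": 0},{"dx": 0,"dy": 0,"dz": -0.55,"wx": 0,"wy": 0,"wz": 0,"grip": 0},{"dx": 0,"dy": 0,"dz": -0.55,"wx": 0,"wy": 0,"wz": 0,"grip": 0}]'

```text
time: 12.98
tcp_pos: [0.5014, -0.0213, 0.0448]
orientation: [-0.0, 0.995, 0.1, -0.001]
wrist_force: [-0.4, -0.3, -0.5]
finger_gap: 0.087
finger_force: 0.0
```

Run:
```python
from h import *
from pose import pose
c=cap("scene"); s=cap("top"); t=robot.sense(); print(t["time"],t["tcp_pos"].round(4),t["wrist_force"].round(1),t["finger_gap"])
a=c["pixels"][140:240,260:360].astype(float); a=cv2.resize((a/255)**.5*255,None,fx=5,fy=5,interpolation=2)
b=s["pixels"][150:250,270:330].astype(float); b=cv2.resize((b/255)**.5*255,None,fx=5,fy=5,interpolation=2)
o=np.clip(np.hstack([a,b]),0,255).astype(np.uint8)
v=np.array([-.2,.98,0]); T=t["tcp_pos"]+[0,0,.0365]
for d in(-.0435,.0435):
    p=proj(c,T+d*v)[0]; cv2.circle(o,(int((p[0]-260)*5),int((p[1]-140)*5)),4,(255,0,0),1)
    p=proj(s,T+d*v)[0]; cv2.circle(o,(int((p[0]-270)*5+500),int((p[1]-150)*5)),4,(255,0,0),1)
cv2.imwrite("pics/c7.png",o[:,:,::-1])
```

```text
13.075 [ 0.5021 -0.0214  0.0456] [-0.1 -0.7  0.1] 0.08691677293839807
```

View pics/c7.png

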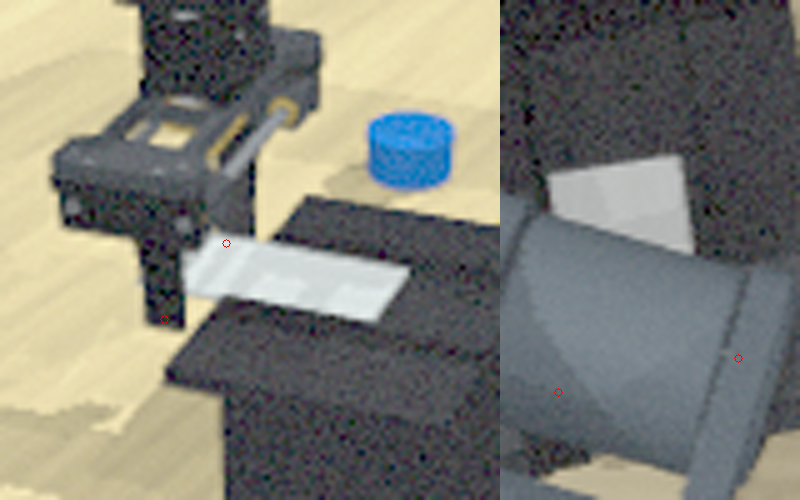

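The near fingertip is exactly at the corrected prediction (164,322). The plate overhangs cleanly with its front between the fingers, and the fingers are clear of the tier. I lower 9 mm and close.

>>> carry_out --rows '[{"dx": 0,"dy": 0,"dz": -0.06,"wx": 0,"wy": 0,"wz": 0,"grip": 0},{"dx": 0,"dy": 0,"dz": -0.11,"wx": 0,"wy": 0,"wz": 0,"grip": 0},{"dx": 0,"dy": 0,"dz": -0.11,"wx": 0,"wy": 0,"wz": 0,"grip": 60},{"dx": 0,"dy": 0,"dz": -0.11,"wx": 0,"wy": 0,"wz": 0,"grip": 100},{"dx": 0,"dy": 0,"dz": -0.11,"wx": 0,"wy": 0,"wz": 0,"grip": 120},{"dx": 0,"dy": 0,"dz": -0.11,"wx": 0,"wy": 0,"wz": 0,"grip": 120}]' --squeeze 30

```text
time: 13.82
tcp_pos: [0.5019, -0.0214, 0.0369]
orientation: [-0.0, 0.995, 0.1, -0.0]
wrist_force: [-1.1, 0.5, -0.2]
finger_gap: 0.0611
finger_force: 30.0
```

```bash
python3 pose.py
```

```text
before ((606.3199462890625, 5.91143798828125), (131.8011932373047, 64.64482116699219), 10.934612274169922)
13.875 [ 0.5019 -0.0214  0.0369] [-0.7  0.3  0.9] 0.06062518205662599
now ((553.178955078125, -10.150691986083984), (112.69286346435547, 67.2417984008789), 13.964715003967285)
..................................................................
..................................................................
..................................................................
..................................................................
..................................................................
......................##..........................................
.....................#########....................................
.....................#################............................
.....................#######################......................
.....................##############################...............
....................#####################################.........
...................##########################################.....
.............
[... 224 characters left out ...]
########################......
...................########################################.......
...................#####....###############################.......
......................#..........#########################........
.......................................###################........
...........................................##############.........
.................................................#######..........
......................................................#...........
..................................................................
..................................................................
..................................................................
```

>>> carry_out --rows '[{"dx": 0,"dy": 0,"dz": 0.03,"wx": 0,"wy": 0,"wz": 0,"grip": 120},{"dx": 0,"dy": 0,"dz": 0.08,"wx": 0,"wy": 0,"wz": 0,"grip": 120},{"dx": 0,"dy": 0,"dz": 0.2,"wx": 0,"wy": 0,"wz": 0,"grip": 120},{"dx": 0,"dy": 0,"dz": 0.4,"wx": 0,"wy": 0,"wz": 0,"grip": 120},{"dx": 0,"dy": 0,"dz": 0.7,"wx": 0,"wy": 0,"wz": 0,"grip": 120},{"dx": 0,"dy": 0,"dz": 0.9,"wx": 0,"wy": 0,"wz": 0,"grip": 120},{"dx": 0,"dy": 0,"dz": 1,"wx": 0,"wy": 0,"wz": 0,"grip": 120},{"dx": 0,"dy": 0,"dz": 1,"wx": 0,"wy": 0,"wz": 0,"grip": 120}]' --squeeze 40

```text
time: 14.88
tcp_pos: [0.5023, -0.0215, 0.1175]
orientation: [0.0, 0.995, 0.1, 0.001]
wrist_force: [-0.4, -0.0, 0.1]
finger_gap: 0.0609
finger_force: 40.0
```

Run:
```python
from h import *
c=cap("scene"); t=robot.sense(); print(t["time"],t["tcp_pos"].round(4),t["wrist_force"].round(2),t["finger_gap"],t["finger_force"])
h=cv2.cvtColor(c["pixels"],cv2.COLOR_RGB2HSV); m=((h[...,2]>85)&(h[...,1]<55)).astype(np.uint8)
T=t["tcp_pos"]; x=np.array([.98,.2,0]); y=np.array([-.2,.98,0]); C=T+[0,0,.0365+.0187+.0015]+.040*x
print(proj(c,[C+a*.065*x+b*.031*y for a in(-1,1) for b in(-1,1)]).round(1).tolist())
for row in m[146:186,280:350]: print("".join("#" if v else "." for v in row))
```

```text
14.925 [ 0.5018 -0.0214  0.1169] [-1.53  0.05 -1.58] 0.06059726383754028 39.99133765697479
[[284.1, 168.6], [293.8, 159.0], [333.5, 176.1], [341.0, 165.7]]
......................................................................
......................................................................
......................................................................
......................................................................
......................................................................
......................................................................
......................................................................
......................................................................
......................................................................
......................................................................
......................................................................
......................................................................
......................................................................
.....................
[... 1195 characters left out ...]
....................................###########.............#
...................................................######..........#..
...........................................................####.#.....
......................................................................
......................................................................
......................................................................
......................................................................
......................................................................
......................................................................
......................................................................
```

The plate is held flat and level at 40 N. I carry it towards the beaker.

>>> carry_out --rows '[{"dx": -0.06,"dy": -0.18,"dz": 0,"wx": 0,"wy": 0,"wz": 0,"grip": 120},{"dx": -0.16,"dy": -0.46,"dz": 0,"wx": 0,"wy": 0,"wz": 0,"grip": 120},{"dx": -0.28,"dy": -0.79,"dz": 0,"wx": 0,"wy": 0,"wz": 0,"grip": 120}]'

```text
time: 15.3
tcp_pos: [0.4786, -0.0856, 0.1161]
orientation: [-0.0, 0.995, 0.101, -0.001]
wrist_force: [0.0, 0.2, -0.2]
finger_gap: 0.0609
finger_force: 40.0
```

>>> carry_out --rows '[{"dx": -0.1,"dy": -0.27,"dz": 0,"wx": 0,"wy": 0,"wz": 0,"grip": 120},{"dx": -0.19,"dy": -0.53,"dz": 0,"wx": 0,"wy": 0,"wz": 0,"grip": 120},{"dx": -0.28,"dy": -0.79,"dz": 0,"wx": 0,"wy": 0,"wz": 0,"grip": 120}]'

```text
time: 15.68
tcp_pos: [0.4559, -0.1491, 0.1161]
orientation: [-0.0, 0.995, 0.1, -0.001]
wrist_force: [0.7, -0.1, -0.2]
finger_gap: 0.0604
finger_force: 40.0
```

>>> carry_out --rows '[{"dx": -0.1,"dy": -0.27,"dz": 0,"wx": 0,"wy": 0,"wz": 0,"grip": 120},{"dx": -0.19,"dy": -0.53,"dz": 0,"wx": 0,"wy": 0,"wz": 0,"grip": 120},{"dx": -0.28,"dy": -0.79,"dz": 0,"wx": 0,"wy": 0,"wz": 0,"grip": 120}]'

```text
time: 16.05
tcp_pos: [0.4335, -0.2122, 0.1161]
orientation: [-0.0, 0.995, 0.1, -0.001]
wrist_force: [0.1, 0.4, -0.5]
finger_gap: 0.0609
finger_force: 40.0
```

>>> carry_out --rows '[{"dx": -0.1,"dy": -0.27,"dz": 0,"wx": 0,"wy": 0,"wz": 0,"grip": 120},{"dx": -0.19,"dy": -0.53,"dz": 0,"wx": 0,"wy": 0,"wz": 0,"grip": 120},{"dx": -0.28,"dy": -0.79,"dz": 0,"wx": 0,"wy": 0,"wz": 0,"grip": 120}]'

```text
time: 16.42
tcp_pos: [0.411, -0.2752, 0.1161]
orientation: [-0.001, 0.995, 0.1, -0.001]
wrist_force: [-0.6, -0.2, -1.9]
finger_gap: 0.0609
finger_force: 40.0
```

>>> carry_out --rows '[{"dx": -0.12,"dy": -0.32,"dz": 0,"wx": 0,"wy": 0,"wz": 0,"grip": 120},{"dx": -0.22,"dy": -0.6,"dz": 0,"wx": 0,"wy": 0,"wz": 0,"grip": 120},{"dx": -0.27,"dy": -0.76,"dz": 0,"wx": 0,"wy": 0,"wz": 0,"grip": 120},{"dx": -0.27,"dy": -0.78,"dz": 0,"wx": 0,"wy": 0,"wz": 0,"grip": 120},{"dx": -0.27,"dy": -0.78,"dz": 0,"wx": 0,"wy": 0,"wz": 0,"grip": 120}]'

```text
time: 17.05
tcp_pos: [0.3905, -0.3359, 0.1165]
orientation: [-0.001, 0.995, 0.1, -0.0]
wrist_force: [0.2, 1.1, -1.2]
finger_gap: 0.0603
finger_force: 40.0
```

Run:
```python
from h import *
c=cap("scene"); s=cap("top"); t=robot.sense(); print(t["time"],t["tcp_pos"].round(4),t["orientation"].round(3),t["wrist_force"].round(2),t["finger_gap"],t["finger_force"])
T=t["tcp_pos"]; x=np.array([.98,.2,0]); y=np.array([-.2,.98,0]); C=T+[0,0,.0365+.0187+.0015]+.041*x
K=[C+a*.065*x+b*.031*y for a,b in((-1,-1),(1,-1),(1,1),(-1,1))]
a=cv2.resize(c["pixels"][180:300,130:250],None,fx=4,fy=4,interpolation=2); b=cv2.resize(s["pixels"][190:310,380:460],None,fx=4,fy=4,interpolation=2)
o=np.ascontiguousarray(np.hstack([a,b]))
for q in proj(c,K): cv2.circle(o,(int((q[0]-130+.5)*4),int((q[1]-180+.5)*4)),3,(255,0,0),1)
for q in proj(s,K): cv2.circle(o,(int((q[0]-380+.5)*4)+480,int((q[1]-190+.5)*4)),3,(255,0,0),1)
cv2.imwrite("pics/c8.png",o[:,:,::-1]); np.savez("hs.npz",**c); np.savez("ht.npz",**s); print(proj(c,K).round(1).tolist(),proj(s,K).round(1).tolist())
```

```text
17.15 [ 0.3908 -0.3356  0.1167] [-0.     0.995  0.101 -0.   ] [ 0.09 -0.84 -0.35] 0.0609202206011731 39.99114453792572
[[148.2, 214.7], [202.7, 226.6], [220.7, 210.4], [168.7, 200.0]] [[458.1, 285.2], [445.3, 226.1], [417.6, 231.3], [430.0, 290.5]]
```

View pics/c8.png

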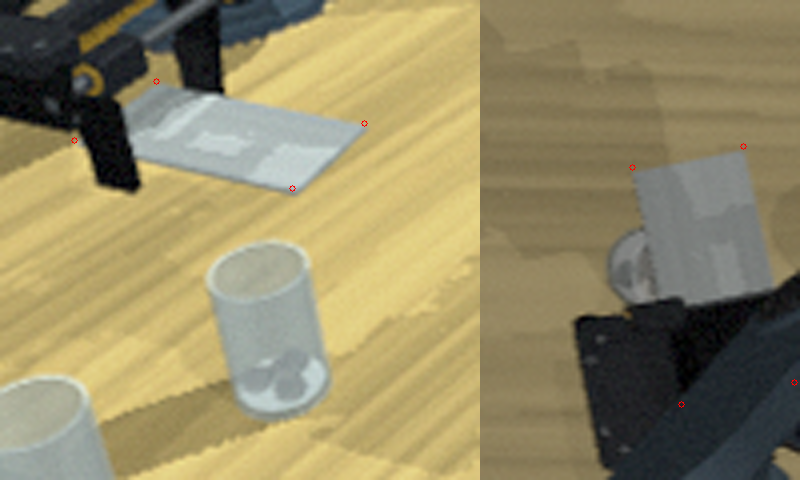

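The picture shows the plate held level above and behind the beaker. Its rear corners are at scene px (220.75,211.25) and (202.5,228.0), and at top px (418.2,232.5) and (445,227.5). The rim centre is at scene px (194.25,247). I work out the remaining offset in each camera.

Run:
```python
from h import *
c=dict(np.load("hs.npz")); s=dict(np.load("ht.npz")); x=np.array([.98,.2,0])
for z in(.1735,.170):
  for cam,a,b,rim in((c,(220.75,211.25),(202.5,228.0),(194.25,247)),(s,(418.2,232.5),(445,227.5),(429.9,257.4))):
    A,B=onz(cam,a,z),onz(cam,b,z); C=(A+B)/2-.065*x; R=onz(cam,rim,.085); print(z,"w",np.linalg.norm(A-B).round(4),"yaw",np.arctan2(-(A-B)[0],(A-B)[1]).round(3),"plate",C.round(4)[:2],"rim",R.round(4)[:2],"go",(R-C).round(4)[:2],"/80",((R-C)/.08).round(3)[:2])
# triangulated rear corners
for p,q in(((220.75,211.25),(418.2,232.5)),((202.5,228.0),(445,227.5))):
    a,b=ray(c,p),ray(s,q); k=np.linalg.lstsq(np.c_[a[1],-b[1]],b[0]-a[0],rcond=None)[0]; print((a[0]+k[0]*a[1]).round(4),(b[0]+k[1]*b[1]).round(4))
```

```text
0.1735 w 0.0633 yaw 0.208 plate [ 0.4339 -0.3305] rim [ 0.4336 -0.3247] go [-0.0003  0.0057] /80 [-0.004  0.072]
0.1735 w 0.0598 yaw 0.198 plate [ 0.4281 -0.3277] rim [ 0.4303 -0.33  ] go [ 0.0022 -0.0023] /80 [ 0.028 -0.029]
0.17 w 0.0639 yaw 0.208 plate [ 0.4295 -0.3269] rim [ 0.4336 -0.3247] go [0.0041 0.0021] /80 [0.051 0.027]
0.17 w 0.06 yaw 0.198 plate [ 0.4282 -0.3285] rim [ 0.4303 -0.33  ] go [ 0.0021 -0.0015] /80 [ 0.026 -0.019]
[ 0.488  -0.2838  0.1711] [ 0.486  -0.2858  0.1714]
[ 0.4986 -0.3442  0.1691] [ 0.4978 -0.3451  0.1693]
```

>>> carry_out --rows '[{"dx": 0.03,"dy": 0,"dz": -0.1,"wx": 0,"wy": 0,"wz": 0,"grip": 120},{"dx": 0.03,"dy": 0,"dz": -0.3,"wx": 0,"wy": 0,"wz": 0,"grip": 120},{"dx": 0.03,"dy": 0,"dz": -0.5,"wx": 0,"wy": 0,"wz": 0,"grip": 120},{"dx": 0.03,"dy": 0,"dz": -0.7,"wx": 0,"wy": 0,"wz": 0,"grip": 120},{"dx": 0.03,"dy": 0,"dz": -0.82,"wx": 0,"wy": 0,"wz": 0,"grip": 120},{"dx": 0.03,"dy": 0,"dz": -0.88,"wx": 0,"wy": 0,"wz": 0,"grip": 120},{"dx": 0.03,"dy": 0,"dz": -0.9,"wx": 0,"wy": 0,"wz": 0,"grip": 120},{"dx": 0.03,"dy": 0,"dz": -0.9,"wx": 0,"wy": 0,"wz": 0,"grip": 120}]'

```text
time: 18.15
tcp_pos: [0.3934, -0.3368, 0.0451]
orientation: [0.0, 0.995, 0.1, 0.0]
wrist_force: [-0.6, 0.4, -1.1]
finger_gap: 0.0608
finger_force: 40.0
```

```bash
cat > hov.py <<'E'
from h import *
c=cap("scene"); s=cap("top"); t=robot.sense(); print(t["time"],t["tcp_pos"].round(4),t["wrist_force"].round(2),t["finger_gap"])
h=cv2.cvtColor(c["pixels"],cv2.COLOR_RGB2HSV); m=(h[...,1]<50)&(h[...,2]>85)
for r in m[225:286,150:230]: print("".join("#" if v else "." for v in r))
h=cv2.cvtColor(s["pixels"],cv2.COLOR_RGB2HSV); m=(h[...,1]<55)&(h[...,2]>85); print("top 400,220")
for r in m[220:275,400:460]: print("".join("#" if v else "." for v in r))
x=np.array([.98,.2,0]); y=np.array([-.2,.98,0]); C=t["tcp_pos"]+[0,0,.0365+.0187+.0015]+.0385*x
K=[C+a*.065*x+b*.031*y for a,b in((1,-1),(1,1))]; print(proj(c,K).round(1).tolist(),proj(s,K).round(1).tolist())
E
python3 hov.py
```

```text
18.25 [ 0.3934 -0.3369  0.0452] [-0.04 -0.43 -0.95] 0.0605701975938919
#...............................................................................
#...............................................................................
................................................................................
................................................................................
.........................#####..................................................
........................###########.............................................
.......................##############.#####.....................................
.........##...........######################....................................
........###..........###########################................................
........###........#################################............................
..................######################################........................
..................##########################################....................
...................######################################
[... 6644 characters left out ...]
........................
............................................................
............................................................
............................................................
............................................................
............................................................
............................................................
............................................................
............................................................
............................................................
............................................................
[[208.0, 256.6], [224.8, 239.2]] [[438.4, 227.2], [412.3, 232.2]]
```

Both views match prediction: top corners within 0.5 px, with the plate centre over the rim within 1–2 mm. I lower gently.

>>> carry_out --rows '[{"dx": 0,"dy": 0,"dz": -0.025,"wx": 0,"wy": 0,"wz": 0,"grip": 120},{"dx": 0,"dy": 0,"dz": -0.05,"wx": 0,"wy": 0,"wz": 0,"grip": 120},{"dx": 0,"dy": 0,"dz": -0.075,"wx": 0,"wy": 0,"wz": 0,"grip": 120},{"dx": 0,"dy": 0,"dz": -0.1,"wx": 0,"wy": 0,"wz": 0,"grip": 120},{"dx": 0,"dy": 0,"dz": -0.1,"wx": 0,"wy": 0,"wz": 0,"grip": 120}]'

```text
time: 18.88
tcp_pos: [0.393, -0.3365, 0.0366]
orientation: [-0.0, 0.995, 0.1, -0.0]
wrist_force: [-0.5, 1.1, -0.8]
finger_gap: 0.0606
finger_force: 40.0
```

>>> carry_out --rows '[{"dx": 0,"dy": 0,"dz": -0.01,"wx": 0,"wy": 0,"wz": 0,"grip": 120},{"dx": 0,"dy": 0,"dz": -0.02,"wx": 0,"wy": 0,"wz": 0,"grip": 120},{"dx": 0,"dy": 0,"dz": -0.03,"wx": 0,"wy": 0,"wz": 0,"grip": 120},{"dx": 0,"dy": 0,"dz": -0.03,"wx": 0,"wy": 0,"wz": 0,"grip": 120}]'

```text
time: 19.38
tcp_pos: [0.3931, -0.3366, 0.0344]
orientation: [-0.0, 0.995, 0.1, -0.0]
wrist_force: [0.7, 0.5, -0.6]
finger_gap: 0.0602
finger_force: 40.0
```

>>> carry_out --rows '[{"dx": 0,"dy": 0,"dz": -0.01,"wx": 0,"wy": 0,"wz": 0,"grip": 120},{"dx": 0,"dy": 0,"dz": -0.02,"wx": 0,"wy": 0,"wz": 0,"grip": 120},{"dx": 0,"dy": 0,"dz": -0.02,"wx": 0,"wy": 0,"wz": 0,"grip": 120}]'

```text
time: 19.75
tcp_pos: [0.3931, -0.3366, 0.0327]
orientation: [-0.0, 0.995, 0.1, -0.0]
wrist_force: [-0.7, -1.0, -0.5]
finger_gap: 0.0603
finger_force: 40.0
```

>>> carry_out --rows '[{"dx": 0,"dy": 0,"dz": -0.01,"wx": 0,"wy": 0,"wz": 0,"grip": 120},{"dx": 0,"dy": 0,"dz": -0.015,"wx": 0,"wy": 0,"wz": 0,"grip": 120},{"dx": 0,"dy": 0,"dz": -0.015,"wx": 0,"wy": 0,"wz": 0,"grip": 120}]'

```text
time: 20.12
tcp_pos: [0.3932, -0.3367, 0.0318]
orientation: [0.0, 0.995, 0.1, 0.0]
wrist_force: [-0.6, -0.1, 1.5]
finger_gap: 0.0606
finger_force: 40.0
```

>>> carry_out --rows '[{"dx": 0,"dy": 0,"dz": -0.006,"wx": 0,"wy": 0,"wz": 0,"grip": 120},{"dx": 0,"dy": 0,"dz": -0.012,"wx": 0,"wy": 0,"wz": 0,"grip": 120},{"dx": 0,"dy": 0,"dz": -0.012,"wx": 0,"wy": 0,"wz": 0,"grip": 120}]'

```text
time: 20.5
tcp_pos: [0.3932, -0.3367, 0.0313]
orientation: [0.0, 0.995, 0.1, 0.0]
wrist_force: [-0.8, 1.3, 7.1]
finger_gap: 0.0606
finger_force: 40.0
```

```bash
python3 -c "
from workcell import robot
t=robot.sense(); print(t['tcp_pos'],t['wrist_force'],t['wrist_torque'])"
```

```text
[ 0.39315851 -0.33672381  0.0313441 ] [-0.81765036  1.33358268  7.0672589 ] [0.23298095 0.15216869 0.0203222 ]
```

The plate rests on the rim with 7 N of contact. I ease that off, soften the grip, then open slowly.

>>> carry_out --rows '[{"dx": 0,"dy": 0,"dz": 0.008,"wx": 0,"wy": 0,"wz": 0,"grip": 120},{"dx": 0,"dy": 0,"dz": 0.008,"wx": 0,"wy": 0,"wz": 0,"grip": 120}]' --squeeze 5

```text
time: 20.75
tcp_pos: [0.3932, -0.3367, 0.0312]
orientation: [0.0, 0.995, 0.1, 0.0]
wrist_force: [-1.0, 0.1, 1.6]
finger_gap: 0.0617
finger_force: 5.0
```

>>> carry_out --rows '[{"dx": 0,"dy": 0,"dz": 0,"wx": 0,"wy": 0,"wz": 0,"grip": 70},{"dx": 0,"dy": 0,"dz": 0,"wx": 0,"wy": 0,"wz": 0,"grip": 60},{"dx": 0,"dy": 0,"dz": 0,"wx": 0,"wy": 0,"wz": 0,"grip": 40},{"dx": 0,"dy": 0,"dz": 0,"wx": 0,"wy": 0,"wz": 0,"grip": 15},{"dx": 0,"dy": 0,"dz": 0,"wx": 0,"wy": 0,"wz": 0,"grip": 0},{"dx": 0,"dy": 0,"dz": 0,"wx": 0,"wy": 0,"wz": 0,"grip": 0}]'

```text
time: 21.5
tcp_pos: [0.3932, -0.3366, 0.0313]
orientation: [0.0, 0.995, 0.1, 0.0]
wrist_force: [0.1, 0.1, -0.2]
finger_gap: 0.0856
finger_force: 0.0
```

```bash
python3 hov.py
```

```text
21.6 [ 0.3932 -0.3366  0.0313] [ 0.15 -0.28  0.51] 0.0869879251452433
..........................####..................................................
.........................####...................................................
........................####....................................................
.......................###.#....................................................
.....................####.......................................................
....................####........................................................
.....................##.........................................................
..#.............................................................................
................................................................................
...........................#####................................................
..........................##########.##.........................................
........................####################....................................
.......................#########################..........
[... 6643 characters left out ...]
........................
............................................................
............................................................
............................................................
............................................................
............................................................
............................................................
............................................................
............................................................
............................................................
............................................................
[[209.1, 261.9], [225.7, 244.3]] [[436.8, 227.5], [411.1, 232.4]]
```

The plate stays level and covers the mouth. I withdraw straight up.

>>> carry_out --rows '[{"dx": 0,"dy": 0,"dz": 0.06,"wx": 0,"wy": 0,"wz": 0,"grip": 0},{"dx": 0,"dy": 0,"dz": 0.15,"wx": 0,"wy": 0,"wz": 0,"grip": 0},{"dx": 0,"dy": 0,"dz": 0.3,"wx": 0,"wy": 0,"wz": 0,"grip": 0},{"dx": 0,"dy": 0,"dz": 0.6,"wx": 0,"wy": 0,"wz": 0,"grip": 0},{"dx": 0,"dy": 0,"dz": 1,"wx": 0,"wy": 0,"wz": 0,"grip": 0},{"dx": 0,"dy": 0,"dz": 1,"wx": 0,"wy": 0,"wz": 0,"grip": 0}]'

```text
time: 22.35
tcp_pos: [0.3946, -0.3384, 0.1143]
orientation: [0.003, 0.995, 0.1, 0.002]
wrist_force: [-0.0, 0.8, 0.1]
finger_gap: 0.0869
finger_force: 0.0
```

>>> carry_out --rows '[{"dx": 0,"dy": 0.2,"dz": 0.5,"wx": 0,"wy": 0,"wz": 0,"grip": 0},{"dx": 0,"dy": 0.6,"dz": 1,"wx": 0,"wy": 0,"wz": 0,"grip": 0},{"dx": 0,"dy": 1,"dz": 1,"wx": 0,"wy": 0,"wz": 0,"grip": 0}]'

```text
time: 22.72
tcp_pos: [0.3945, -0.2574, 0.1938]
orientation: [0.002, 0.995, 0.1, 0.002]
wrist_force: [0.4, 0.9, -0.6]
finger_gap: 0.0874
finger_force: 0.0
```

>>> carry_out --rows '[{"dx": 0,"dy": 0.5,"dz": 0,"wx": 0,"wy": 0,"wz": 0,"grip": 0},{"dx": 0,"dy": 1,"dz": 0,"wx": 0,"wy": 0,"wz": 0,"grip": 0},{"dx": 0,"dy": 1,"dz": 0,"wx": 0,"wy": 0,"wz": 0,"grip": 0},{"dx": 0,"dy": 1,"dz": 0,"wx": 0,"wy": 0,"wz": 0,"grip": 0}]'

```text
time: 23.22
tcp_pos: [0.3935, -0.1771, 0.1913]
orientation: [0.0, 0.995, 0.1, 0.0]
wrist_force: [-0.2, -0.6, -0.8]
finger_gap: 0.0871
finger_force: 0.0
```

Run:
```python
from h import *
c=cap("top"); t=robot.sense(); print(t["time"],t["tcp_pos"].round(3),t["wrist_force"].round(2))
h=cv2.cvtColor(c["pixels"],cv2.COLOR_RGB2HSV); m=((h[...,1]<55)&(h[...,2]>85)).astype(np.uint8); m[:205]=0;m[320:]=0;m[:,:395]=0;m[:,464:]=0
W=np.argwhere(m[215:300,400:460]); 
for r in m[222:292:2,400:462]: print("".join("#" if v else "." for v in r))
L=cv2.connectedComponents(cv2.morphologyEx(m,cv2.MORPH_OPEN,np.ones((3,3),np.uint8)))[1]; k=(L==L[240,428]).astype(np.uint8); cn=max(cv2.findContours(k,0,1)[0],key=cv2.contourArea)
P=np.array([onz(c,p,.088)[:2] for p in cn[:,0]]); print(cv2.minAreaRect((P*1000).astype(np.float32)))
```

```text
23.275 [ 0.394 -0.178  0.191] [-0.23 -0.73 -0.06]
..............................................................
..............................................................
..............................................................
.................................#####........................
.......................###############........................
.............##########################.......................
............###########################.......................
............############################......................
............############################......................
.............############################.....................
.............############################.....................
..............###########################.....................
..............############################....................
...............###########################....................
..............#############################...................
.........................##################...................
.........................#################
[... 556 characters left out ...]
#################..............
..............................##################..............
..............................###################.............
...............................##################.............
...............................###################............
...............................###################............
................................########......................
..............................................................
..............................................................
..............................................................
((431.2508850097656, -329.91156005859375), (130.8147735595703, 63.6981086730957), 12.471963882446289)
```

The plate centre (0.431, -0.330) is within about 1 mm of the rim centre, the plate is its full size seen flat, and the arm is clear. I hand in.

```bash
python3 -c "
from workcell import robot
print(robot.hand_in())"
```

```text
the job is handed in; nothing more can be done
None
```

The aluminium plate lies flat across the rim of the left-hand beaker, centred within about 1 mm; the arm is clear, and I handed the job in at about 23 s of the 51 s allowed.

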